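# Shim the rocking laser level

### The job

The laser level on the bench rocks because one of its four feet, the one the wooden wedge points at, has lost its rubber. Push the wedge along the bench, thin end first, under that bare foot until it is snug and the level no longer rocks, then press down with the fingertips on the black round cap above that foot to check that it stands firm, and let go. Do not pick up or grip anything, do not shove the level along or jack it out of level, and leave the other things where they are.

Things in the scene. Friction and masses are not known exactly. Their poses are not given: they have to be found in the camera images.
- laser: Loose laser level, 2 to 3.1 kg, friction with the bench about 0.6. Origin on the bench under its centre, z up. Aluminium cross of two arms (250 x 36 mm, undersides 20 mm, tops 32 mm above the bench) along x and y. Feet 110 mm out: black rubber, 28 mm across, 20 mm high, on +x, -x and +y; on -y only a bare steel stud. Black battery box (64 x 36 x 46 mm) on the +y arm.
- laser_top (a point): Top centre of the level's head, 136 mm above the bench. The round grey housing in the middle is 96 mm across up to 85 mm above the bench, then narrows to a 66 mm head.
- short_foot (a point): Lowest point of the bare stud (steel, 14 mm across, round end), 8 mm above the bench at rest; at (0, -110, 8) mm in the laser's frame. The weight leans slightly away from it, so the level rests flat on its three rubber feet; pressing over the stud with more than 2 to 4 N rocks it until the stud hits the bench (about 4 degrees).
- corner_pad: Black round cap on the arm's top, right above the bare stud: 32 mm across, 6 mm thick, its top 38 mm above the bench; origin in the centre of its underside, 32 mm above the bench. Fixed to the level, a firm surface (no spring). Three equal caps sit over the other feet.
- wedge: Loose light-wood wedge, 45 g, flat on the bench, thin end towards the bare stud: 110 mm long (x), 50 mm wide (y), 3 mm high at the thin end (+x) rising evenly to 17 mm at the thick end (-x). Origin in the centre of its underside. Friction about 0.6 all round: it stays where it is pushed. Snug when the stud stands about 39 mm in from the thin end (16 mm to the +x side of the origin).
- wedge_heel (a point): Middle of the wedge's upright thick-end face (50 mm wide, 17 mm high), 8 mm above the bench: the face to push on. The wedge slides with under 1 N until it meets the stud, then the push rises steeply: 5 to 9 N makes it snug, over about 12 N shoves or raises the level.
- offcut: Bystander: plywood block 55 x 60 x 28 mm, loose beside the wedge. Origin at the centre of its underside.
- pencil: Bystander: yellow carpenter's pencil, 7 x 150 x 7 mm (long along its y), loose on the other side of the wedge. Origin at the centre of its underside.
- tape: Bystander: black and yellow tape measure, 70 x 40 x 62 mm. Origin at the centre of its underside.
- mug: Bystander: white mug 82 mm across and 92 mm high with wood sticks up to 125 mm high in it. Origin at the centre of its underside.
- screwdriver: Bystander: screwdriver with a red handle, lying flat.
- pliers: Bystander: pliers with red handles, about 160 mm long, lying flat.
- glue: Bystander: white glue bottle, 60 mm across, 160 mm high, upright. Origin at the centre of its underside.
Things that resemble listed ones, but are neither listed nor needed, are in the scene too. Of the things like the wedge, leave any that is pink; of the rest the smaller one is meant.

How it is judged (in metres and radians):
On the way, in this order (a step that is already met when the one before it is completed fails the run):
1. the wedge is pushed snug under the bare foot, with the level standing level (contact force between wedge and laser above 0.8 N and angle between laser's own z axis and vertical below 0.015 rad and x of short_foot in the frame of wedge between -0.03 and 0.05 m and y of short_foot in the frame of wedge between -0.025 and 0.025 m), for 0.2 s.
2. the cap above that foot is pressed down and the level does not rock (all of step 1 and contact force between the fingers and corner_pad above 3 N), for 0.2 s.
At the end, for the whole second after the job is handed in: The wedge lies flat on the bench under the bare foot and carries at least 0.8 N of it, the level stands within 0.015 rad (0.9 degrees) of upright and within 20 mm of where it was (the bare foot within 25 mm), and both are at rest (all of step 1 and distance of laser from where it was at the start of the episode below 0.02 m and distance of short_foot from where it was at the start of the episode below 0.025 m and angle between wedge's own z axis and vertical below 0.05 rad and height (world z) of wedge below 0.004 m and linear speed of each of wedge, laser below 0.01 m/s); the robot touches nothing.
It fails at once if the wedge is lifted off the bench or stood up (height (world z) of wedge above 0.012 m or angle between wedge's own z axis and vertical above 0.3 rad).
It fails at once if the laser level is lifted or tipped (height (world z) of laser above 0.02 m or angle between laser's own z axis and vertical above 0.15 rad).
It fails at once if another thing on the bench is moved more than 20 mm (distance of any of offcut, pencil, tape, mug, screwdriver, pliers, glue from where it was at the start of the episode above 0.02 m).
It also fails if it takes over 48 s, if anything falls off the work surface, if the arm or the gripper's body presses on something with over 40 N, if the wrist force passes 120 N, or if a joint passes its speed limit or range.

### The arm

A 6-joint arm with a two-finger parallel gripper is mounted at the origin on the work surface. World frame = base frame: x ahead of the robot, y to its left, z up, the work surface at z = 0. Lengths are in m, angles in degrees, forces in N, time in s.
With the tool pointing down it reaches from about 0.425 to 0.925 m from the base axis. Payload 12.5 kg.
Tool frame: the origin (TCP) lies midway between the tips of the shut fingers; the grasp point (between the pads) lies 19 mm behind it; x points along the fingers, z is the direction in which the jaws open and shut, and the axes are right-handed (so a half turn about x gives the same grasp; the last joint's range is limited). The gripper opens to 85 mm and grips with 20 to 120 N. Pads are 22 mm wide; open, the fingers measure 114 mm over their backs; the gripper's body (76 mm by 85 mm) begins 54 mm behind the grasp point. The pads swing forward as they close: fully open they stand 13 mm farther back than shut.
Start: joints at [65.397, 28.126, 89.318, -0, 62.55, -6.05], TCP at [0.199, 0.593, 0.231] pointing down, gripper open.
Joint ranges: [-177.58, 177.58], [-47.91, 125.51], [2.72, 160], [-65.01, 245.01], [3.68, 167.84], [-153.87, 153.87]. Speed limits (degrees/s): [127.2, 127.2, 159.86, 180, 180, 180].

### API

Orientations are given as [roll, pitch, yaw] about the fixed x, y, z axes, in that order (R = Rz(yaw) Ry(pitch) Rx(roll)).
In Python, from plant import bot gives the robot as it stands. The module is installed in compiled form; this text tells all that it offers.
- The arm moves only by the tool jog_arm, never from a script. Its argument "rows" is one flat list of numbers, 7 for each row, row after row: the shift along the tool's x, y, z in m, then the turn, a rotation vector about the tool's x, y, z in degrees, then the finger opening in m, from 0 to 0.0854. In form: [dx, dy, dz, ax, ay, az, fingers, dx, dy, dz, ax, ay, az, fingers, ...]. A call has 1 to 10 rows; each row shifts and turns the pose as measured when the row begins, along the tool's axes as they then stand; what a row does not reach is not made up. A row lasts 1/12 s, in which the tool goes at most 41.7 mm and 7.16 degrees, less where a joint would pass 70% of its speed; a pose out of reach is approached as far as the arm can. A call with a gripper value outside its range is refused whole. The fingers move at their own pace and stop on an object; the grip force is fixed at half the most. Time passes only in rows, so rows that do not move let the fingers close. It gives the time, the measured TCP pose, the force and the opening at its end, in the units of the state.
- bot.sense(): the state, without advancing time (a new reading comes with each control period).
- bot.grab_frame(name): name is "scene" or "side" or "wrist"; returns the picture (420x560x3 uint8, red, green, blue); there is no depth.
- bot.calibration(name): a dict with "K" (3x3 intrinsics, pixels), "world_to_cam" (4x4, takes a point from world to camera coordinates). Camera axes: x right, y down, z forward; pixel columns grow to the right and rows downward; lengths in m; the calibration is good to about 2 mm. The wrist camera is an equidistant fisheye: a pixel r from the principal point sees the ray r / f radians off the axis. A picture is of the moment at which its call begins: read the wrist's pose just before it. calibration takes no time and is no camera call; for the wrist camera it gives the pose at the moment of the call.
- bot.sign_off(): hands the job in, once; it reports no verdict.
The state is a dict: "clock": time; "joint_pos": joint angles; "joint_vel": joint speeds; "effort": joint torques, N m; "ee_pos": TCP position; "eef_rot": TCP orientation; "contact_force": force on the tool from outside, world axes, zero at the start; "torque": the same for the moment, N m; "finger_gap": finger opening in m.
Only numpy, scipy, OpenCV 4.12 (cv2) and the standard library are available. Lean on these libraries where they do the work, as an engineer would, in place of code of your own. Each camera call takes 0.05 s, during which the arm holds its last target.

## Working session

There is one attempt and no reset: what is moved stays moved. The work goes in short steps, Python scripts to look and compute and a tool call to move; the robot and the scene stay as the last step left them, time stands still between calls to the robot, and variables do not carry over. Pictures are saved under pics/ and viewed, and the job is handed in when it is done.

Besides the shell and the picture viewer there is one more tool, called after "Request:" as name(argument=value, ...) on one line, values as JSON. jog_arm: Moves the arm, as the interface text tells. Its arguments: {"type":"object","properties":{"rows":{"type":"array","items":{"type":"number"}}},"required":["rows"]}

```bash
mkdir -p pics; python3 - <<'E'
from plant import bot
import cv2,json
print(bot.sense())
for n in ["scene","side","wrist"]:
    c=bot.calibration(n); print(n,c)
    cv2.imwrite(f"pics/{n}0.png",bot.grab_frame(n)[:,:,::-1])
E
```

```text
{'clock': 0.0, 'joint_pos': array([ 6.53953670e+01,  2.81642966e+01,  8.93512234e+01,  4.03654018e-04,
        6.25479478e+01, -6.05192783e+00]), 'joint_vel': array([-0.07489309, -0.05104316,  0.06743696, -0.09113215, -0.06791344,
        0.01376998]), 'effort': array([ 1.04637304e-04, -6.18469477e+01, -2.61583632e+01, -1.61554990e-04,
        4.17137417e-03,  4.45002243e-06]), 'ee_pos': array([0.19875726, 0.59231325, 0.23071952]), 'eef_rot': array([ 173.62489412,   89.93653122, -114.92799734]), 'contact_force': array([0.27654812, 0.17737435, 0.30977317]), 'torque': array([ 0.04726345, -0.0636953 , -0.07156464]), 'finger_gap': 0.08514457874869011}
scene {'K': array([[396.55110519,   0.        , 272.39413895],
       [  0.        , 396.55110519, 208.42111572],
       [  0.        ,   0.        ,   1.        ]]), 'world_to_cam': array([[ 0.86451479,  0.50260276, -0.00215628, -0.44214878],
       [ 0.44136176, -0.76121406, -0.47513466, -0.21062102],
       [-0.24044538,  0.40980924, -0.87991045,  1.03299768],
       [ 0.        ,  0.        ,  0.        ,  1.        ]])}
side {'K': array([[454.65928598,   0.        , 287.65511273],
       [  0.        , 454.65928598, 214.40345183],
       [  0.        ,   0.        ,   1.        ]]), 'world_to_cam': array([[-0.98077462, -0.19413564,  0.01981152,  0.51946778],
       [-0.12020168,  0.52102392, -0.84503588,  0.16688186],
       [ 0.15372931, -0.83117112, -0.53434246,  0.97918401],
       [ 0.        ,  0.        ,  0.        ,  1.        ]])}
wrist {'K': array([[325.1922621 ,   0.        , 283.97384095],
       [  0.        , 325.1922621 , 206.49176344],
       [  0.        ,   0.        ,   1.        ]]), 'world_to_cam': array([[ 0.31801431,  0.94808445, -0.00166669, -0.62431077],
       [ 0.91567815, -0.30668767,  0.25976182, -0.0335438 ],
       [ 0.24576499, -0.08413413, -0.96567128,  0.3798892 ],
       [ 0.        ,  0.        ,  0.        ,  1.        ]])}
```

View pics/scene0.png

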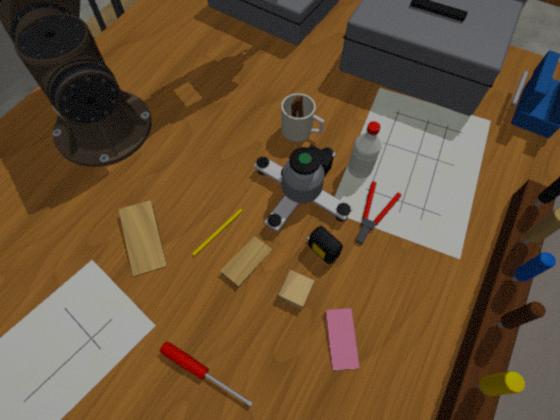

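View pics/side0.png

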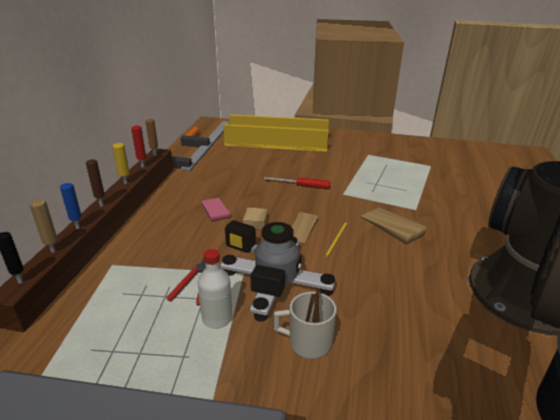

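View pics/wrist0.png

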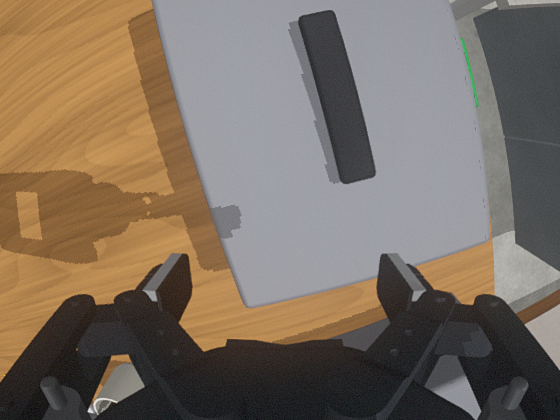

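The scene view shows the level at about (303,178), with its bare-foot cap at (275,221). The small wooden wedge is at (246,262), the offcut at (296,290) and the pencil at (218,232). The larger wedge at (142,237) and the pink one at (342,339) are decoys. I'll zoom in next.

```bash
cat > h.py <<'E'
import numpy as np,cv2
from plant import bot
def px(n,P):
    c=bot.calibration(n);p=c["world_to_cam"]@np.r_[P,1];q=c["K"]@p[:3];return q[:2]/q[2]
def ray(n,uv):
    c=bot.calibration(n);T=c["world_to_cam"];R=T[:3,:3];o=-R.T@T[:3,3]
    d=R.T@np.linalg.solve(c["K"],np.r_[uv,1]);return o,d
def onz(n,uv,z):
    o,d=ray(n,uv);return o+d*(z-o[2])/d[2]
E
python3 - <<'E'
from h import *
a=cv2.imread("pics/scene0.png")[130:310,180:380];cv2.imwrite("pics/sc_z.png",cv2.resize(a,(800,720)[:2],interpolation=cv2.INTER_CUBIC)[:600])
a=cv2.imread("pics/side0.png")[200:330,200:360];cv2.imwrite("pics/si_z.png",cv2.resize(a,None,fx=4.5,fy=4.5,interpolation=cv2.INTER_CUBIC))
print(px("scene",[0,0,0]),px("scene",[.199,.593,.231]))
E
```

```text
[102.66037312 127.56711354] [283.00913551 -56.20745352]
```

View pics/sc_z.png

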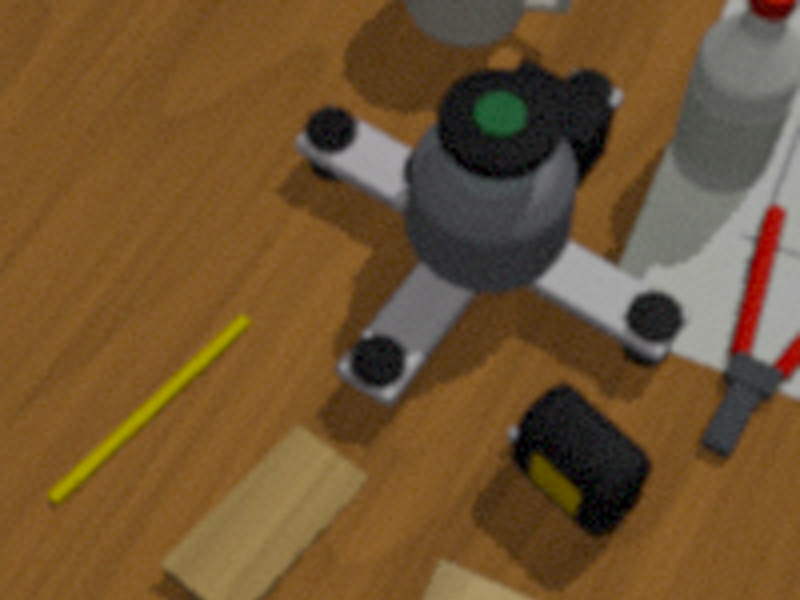

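View pics/si_z.png

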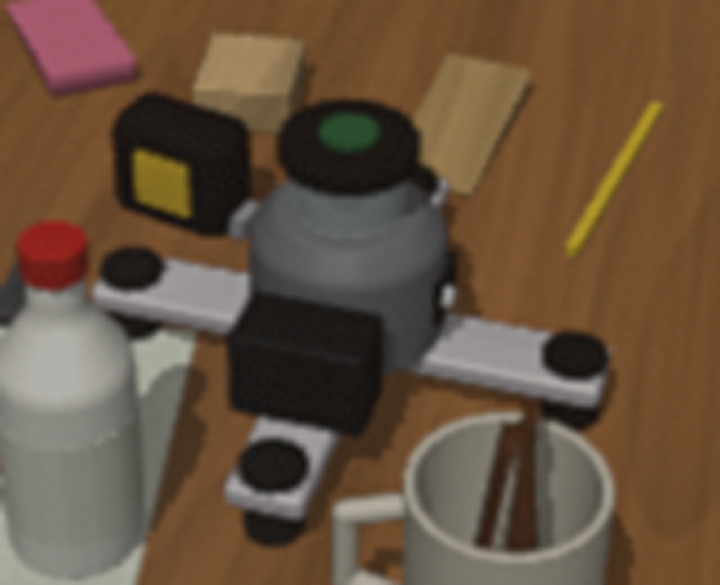

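The caps in the zoomed scene view sit at (331,128), (654,318) and (377,360). The wedge lies below the third one, and the tape is to the right of the wedge axis. I'll measure these from masks.

```bash
cat > m.py <<'E'
from h import *
def wedge(img,roi,show=None):
    x0,y0,x1,y1=roi
    hsv=cv2.cvtColor(img,cv2.COLOR_BGR2HSV)
    return hsv[y0:y1,x0:x1]
E
python3 - <<'E'
from h import *
im=cv2.imread("pics/scene0.png");hsv=cv2.cvtColor(im,cv2.COLOR_BGR2HSV)
for p in [(246,262),(240,270),(296,285),(218,260),(260,285),(230,285)]: print(p,hsv[p[1],p[0]],im[p[1],p[0]])
lab=cv2.cvtColor(im,cv2.COLOR_BGR2LAB).astype(int)
for z in [0]:
    m=((hsv[...,1]<150)&(hsv[...,2]>100)).astype(np.uint8)
m[:232]=0;m[290:]=0;m[:,:215]=0;m[:,277:]=0
m=cv2.morphologyEx(m,cv2.MORPH_OPEN,np.ones((3,3)))
cs,_=cv2.findContours(m,0,2);c=max(cs,key=cv2.contourArea)
print(cv2.contourArea(c));print(cv2.approxPolyDP(c,3,True)[:,0]);
b=cv2.boxPoints(cv2.minAreaRect(c));print(b)
v=im.copy();cv2.drawContours(v,[c],-1,(0,0,255),1)
cv2.imwrite("pics/wm.png",cv2.resize(v[225:300,205:320],None,fx=6,fy=6,interpolation=cv2.INTER_NEAREST))
# caps
k=hsv[...,2]<50
for n,(u,w) in dict(a=(263,162),b=(343.5,209.5),c=(274.3,220)).items():
    print(n,onz("scene",(u,w),.038))
for n,(u,w) in dict(r=(328,278.5),l=(229,259.5),f=(260.5,303.3)).items():
    print(n,onz("side",(u,w),.038))
E
```

```text
(246, 262) [ 20 120 155] [ 82 131 155]
(240, 270) [ 20 123 153] [ 79 128 153]
(296, 285) [ 19 104 169] [100 144 169]
(218, 260) [ 17 174 133] [ 42  94 133]
(260, 285) [ 16 186 129] [ 35  85 129]
(230, 285) [ 13 162  82] [30 53 82]
1106.5
[[256 237]
 [221 269]
 [237 285]
 [270 250]]
[[219.5041  270.61096]
 [254.23013 233.21368]
 [271.98907 249.7041 ]
 [237.26303 287.10138]]
a [0.43159257 0.09348175 0.038     ]
b [0.65002507 0.0733618  0.038     ]
c [ 0.53114319 -0.0254882   0.038     ]
r [0.42603367 0.09535033 0.038     ]
l [0.64528613 0.07911335 0.038     ]
f [0.544968   0.19691589 0.038     ]
```

View pics/wm.png

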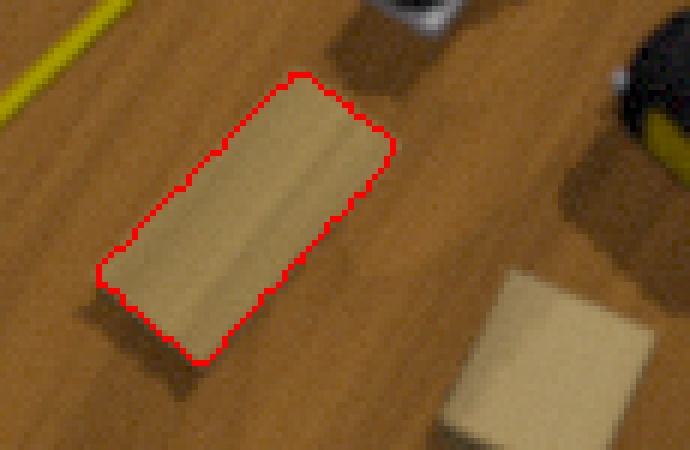

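```bash
python3 - <<'E'
from h import *
tl,tr=onz("scene",(255,236.5),.003),onz("scene",(271,249.5),.003)
hl,hr=onz("scene",(220.8,269.5),.017),onz("scene",(237.5,286),.017)
for p in (tl,tr,hl,hr): print(p.round(4))
T=(tl+tr)/2;H=(hl+hr)/2;d=(T-H)[:2]
print("T",T,"H",H,np.linalg.norm(d),np.degrees(np.arctan2(d[1],d[0])), np.linalg.norm(tl-tr),np.linalg.norm(hl-hr))
f=np.array([.530,-.0255]);v=f-H[:2];print("heel->foot",np.linalg.norm(v),np.degrees(np.arctan2(v[1],v[0])))
# side view check
for n,P in dict(T=T,H=H,tl=tl,tr=tr,hl=hl,hr=hr).items(): print(n,px("side",P).round(1))
# pencil & offcut
for uv in [(194,254),(241,211)]: print("pencil",onz("scene",uv,.007))
for uv in [(290,270),(314,280),(304,307),(278,293)]: print("off",onz("scene",uv,.028))
E
```

```text
[ 0.5058 -0.0672  0.003 ]
[ 0.5523 -0.0763  0.003 ]
[ 0.4871 -0.1729  0.017 ]
[ 0.5364 -0.1853  0.017 ]
T [ 0.52904454 -0.0717469   0.003     ] H [ 0.51173834 -0.17905962  0.017     ] 0.10869923743875212 80.83885485322712 0.04729041830607642 0.05089881899688363
heel->foot 0.15464166587414188 83.21810727761593
T [293.6 240.2]
H [307.6 213.5]
tl [302.6 242.4]
tr [284.7 237.9]
hl [316.6 215.9]
hr [298.8 211.2]
pencil [ 0.41437675 -0.17026495  0.007     ]
pencil [ 0.44595975 -0.03023758  0.007     ]
off [ 0.61439884 -0.10474204  0.028     ]
off [ 0.66700251 -0.09889921  0.028     ]
off [ 0.67527927 -0.15779155  0.028     ]
off [ 0.61701122 -0.15911272  0.028     ]
```

```bash
python3 - <<'E'
from h import *
im=cv2.imread("pics/side0.png")
cv2.imwrite("pics/sz2.png",cv2.resize(im[195:270,235:360],None,fx=6,fy=6,interpolation=cv2.INTER_NEAREST))
E
```

```text
(no output)
```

View pics/sz2.png

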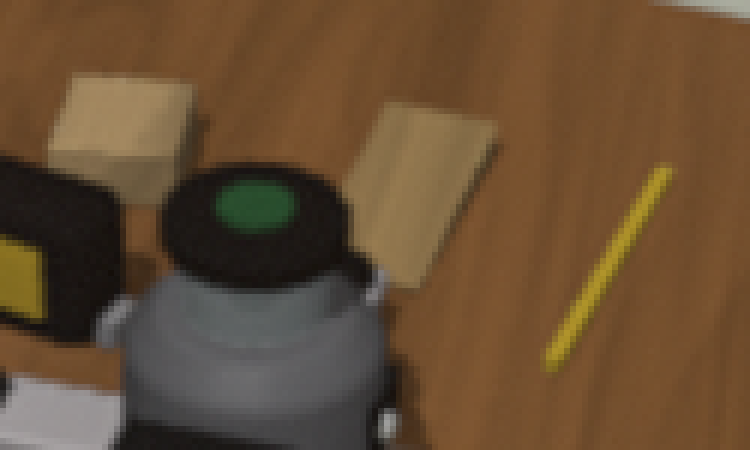

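```bash
cat >> h.py <<'E'
from scipy.spatial.transform import Rotation as Ro
def Rt(s=None):
    s=s or bot.sense();return Ro.from_euler('xyz',s["eef_rot"],degrees=True).as_matrix()
def st():
    s=bot.sense();R=Rt(s);print("t",round(s["clock"],2),"p",s["ee_pos"].round(4),"F",s["contact_force"].round(2),"gap",round(s["finger_gap"],4),"j",s["joint_pos"].round(1))
    print("x",R[:,0].round(3),"y",R[:,1].round(3),"z",R[:,2].round(3));return s,R
def need(P,zdir=None,s=None):
    s=bot.sense();R=Rt(s)
    print("tool shift",(R.T@(np.array(P)-s["ee_pos"])).round(4))
    if zdir is not None:
        zd=np.r_[np.cos(np.radians(zdir)),np.sin(np.radians(zdir)),0];x=np.array([0,0,-1.]);Rd=np.c_[x,np.cross(zd,x),zd]
        print("rotvec",np.degrees(Ro.from_matrix(R.T@Rd).as_rotvec()).round(2), "body-final shift",(Rd.T@(np.array(P)-s["ee_pos"])).round(4))
E
python3 - <<'E'
from h import *
st()
need([.5,.35,.25],-9);need([.5,.35,.25],171)
E
```

```text
t 0.15 p [0.1988 0.5924 0.2309] F [-0.34  0.09  0.45] gap 0.0853 j [65.4 28.2 89.3 -0.  62.5 -6. ]
x [-0.    -0.001 -1.   ] y [-0.948  0.318  0.   ] z [ 0.318  0.948 -0.001]
tool shift [-0.019  -0.3627 -0.134 ]
rotvec [ 8.045e+01 -4.000e-02  3.000e-02] body-final shift [-0.0191 -0.1923  0.3354]
tool shift [-0.019  -0.3627 -0.134 ]
rotvec [-9.955e+01 -3.000e-02 -4.000e-02] body-final shift [-0.0191  0.1923 -0.3354]
```

Request:
jog_arm(rows=[-0.002,-0.04,0,3.2,0,0,0.018,-0.002,-0.04,0,3.2,0,0,0.018,-0.002,-0.04,0,3.2,0,0,0.018,-0.002,-0.04,0,3.2,0,0,0.018,-0.002,-0.04,0,3.2,0,0,0.018,-0.002,-0.04,0,3.2,0,0,0.018,-0.002,-0.04,0,3.2,0,0,0.018,-0.002,-0.04,0,3.2,0,0,0.018,-0.002,-0.04,0,3.2,0,0,0.018,-0.002,-0.04,0,3.2,0,0,0.018])

```text
clock: 0.98
ee_pos: [0.5353, 0.3721, 0.2477]
eef_rot: [177.1, 89.7, -144.1]
contact_force: [-0.3, 0.6, 0.1]
finger_gap: 0.018
```

```bash
python3 - <<'E'
from h import *
st()
need([.505,-.22,.2],-9)
E
```

```text
t 0.98 p [0.5353 0.3721 0.2477] F [-0.29  0.61  0.13] gap 0.018 j [29.  29.7 83.9 -0.  66.8 -9.7]
x [-0.005 -0.003 -1.   ] y [-0.626  0.78   0.   ] z [ 0.78   0.626 -0.006]
tool shift [ 0.0499 -0.4427 -0.3941]
rotvec [47.77 -0.32  0.12] body-final shift [ 0.0477 -0.5896  0.0627]
```

Request:
jog_arm(rows=[0,-0.031,-0.026,4.8,0,0,0.018,0,-0.032,-0.023,4.8,0,0,0.018,0,-0.034,-0.02,4.8,0,0,0.018,0,-0.036,-0.017,4.8,0,0,0.018,0,-0.038,-0.014,4.8,0,0,0.018,0,-0.039,-0.011,4.8,0,0,0.018,0,-0.04,-0.008,4.8,0,0,0.018,0,-0.04,-0.004,4.8,0,0,0.018,0,-0.041,0,4.8,0,0,0.018,0,-0.041,0.002,4.6,0,0,0.018])

```text
clock: 1.82
ee_pos: [0.5221, -0.0432, 0.2462]
eef_rot: [-137.4, 89.6, -148.9]
contact_force: [0.6, -0.3, -0.2]
finger_gap: 0.0178
```

```bash
python3 - <<'E'
from h import *
st()
need([.504,-.222,.15],-9)
E
```

```text
t 1.82 p [ 0.5221 -0.0432  0.2462] F [ 0.56 -0.27 -0.2 ] gap 0.0178 j [-11.8  19.1 102.1  -0.3  59.1  -0.2]
x [-0.006 -0.004 -1.   ] y [ 0.199  0.98  -0.005] z [ 0.98  -0.199 -0.006]
tool shift [ 0.097  -0.1783  0.0183]
rotvec [-2.45 -0.33  0.29] body-final shift [ 0.0962 -0.1794  0.01  ]
```

Request:
jog_arm(rows=[0,-0.036,0.003,-1.2,-0.16,0.15,0.018,0,-0.036,0.003,-1.2,-0.16,0.15,0.018,0.01,-0.036,0.003,0,0,0,0.018,0.02,-0.036,0.002,0,0,0,0.018,0.03,-0.036,0.002,0,0,0,0.018,0.03,0,0,0,0,0,0.018,0,0,0,0,0,0,0.018])

```text
clock: 2.4
ee_pos: [0.5012, -0.2338, 0.159]
eef_rot: [-19.2, 89.7, -29.0]
contact_force: [-0.2, -0.1, -0.3]
finger_gap: 0.0182
```

```bash
python3 - <<'E'
from h import *
st()
need([.504,-.215,.02],-9)
for n in ["scene","wrist"]:
    cv2.imwrite(f"pics/{n}1.png",bot.grab_frame(n)[:,:,::-1])
E
```

```text
t 2.4 p [ 0.5012 -0.2338  0.159 ] F [-0.23 -0.12 -0.26] gap 0.0182 j [-31.9  27.2 104.3   0.   48.2 -22.1]
x [ 0.005 -0.003 -1.   ] y [ 0.169  0.986 -0.002] z [ 0.986 -0.169  0.005]
tool shift [ 0.139   0.0192 -0.0012]
rotvec [-0.73  0.31  0.11] body-final shift [ 0.139   0.019  -0.0002]
```

View pics/scene1.png

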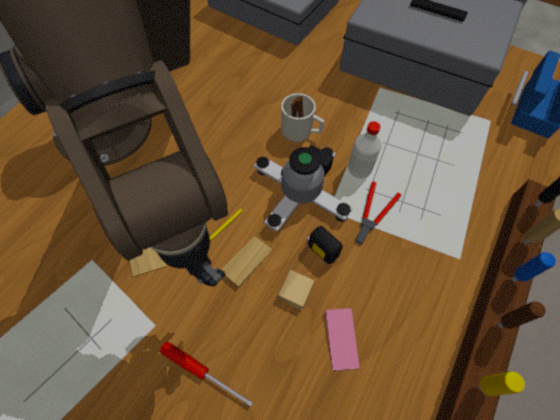

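View pics/wrist1.png

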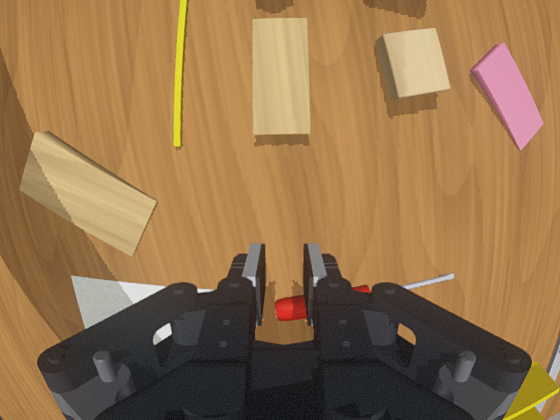

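The wrist view shows the wedge squarely ahead of the fingers, with heel corners at (254,134) and (309,133). The pencil at (178,146) and the offcut are well to the sides. I'll refine the positions with this view.

```bash
cat >> h.py <<'E'
def wz(uv,z):
    c=bot.calibration("wrist");T=c["world_to_cam"];K=c["K"];R=T[:3,:3];o=-R.T@T[:3,3]
    a=(np.array(uv)-K[:2,2])/K[0,0];r=np.linalg.norm(a);d=R.T@np.r_[a/r*np.sin(r),np.cos(r)];return o+d*(z-o[2])/d[2]
E
python3 - <<'E'
from h import *
hl,hr,tl,tr=wz((253.5,133.5),.017),wz((309.5,132.5),.017),wz((253,17.5),.003),wz((307.5,17),.003)
print(hl,hr,tl,tr);H=(hl+hr)/2;T=(tl+tr)/2;d=(T-H)[:2];print(H,T,np.linalg.norm(d),np.degrees(np.arctan2(d[1],d[0])),np.linalg.norm(hl-hr))
for P in ([H[0],H[1]-.0,.008],): need(P,-9)
E
```

```text
[ 0.48640701 -0.17592923  0.017     ] [ 0.53549224 -0.18342026  0.017     ] [ 0.50338029 -0.06593448  0.003     ] [ 0.55342826 -0.07396118  0.003     ]
[ 0.51094963 -0.17967475  0.017     ] [ 0.52840427 -0.06994783  0.003     ] 0.11110652675575587 80.96148854765914 0.04965356065392503
tool shift [ 0.1551  0.055  -0.003 ]
rotvec [-0.63  0.6   0.23] body-final shift [ 0.1554  0.0544 -0.0008]
```

```bash
python3 - <<'E'
from h import *
for uv in [(165,348),(208,372),(250,404),(162,258),(120,210)]: print(onz("scene",uv,.01))
need([.5,-.22,.06],-9.1)
E
```

```text
[ 0.48020346 -0.35704263  0.01      ]
[ 0.57612542 -0.35090734  0.01      ]
[ 0.67231426 -0.35714054  0.01      ]
[ 0.3615357  -0.21291952  0.01      ]
[ 0.2064878  -0.16794582  0.01      ]
tool shift [ 0.1032  0.0132 -0.0065]
rotvec [-0.53  0.6   0.23] body-final shift [ 0.1034  0.0129 -0.0053]
```

Request:
jog_arm(rows=[0.036,0.007,-0.001,-0.25,0.3,0.1,0.018,0.036,0.006,-0.001,-0.25,0.3,0.1,0.018,0.036,0,0,0,0,0,0.018,0.025,0,0,0,0,0,0.018,0.012,0,0,0,0,0,0.018,0,0,0,0,0,0,0.018])

```text
clock: 3.0
ee_pos: [0.5135, -0.2184, 0.0263]
eef_rot: [-22.2, 88.8, -30.8]
contact_force: [0.6, 0.6, 0.2]
finger_gap: 0.0181
```

```bash
python3 - <<'E'
from h import *
st()
need([.5075,-.2,.008],-9.1)
cv2.imwrite(f"pics/wrist2.png",bot.grab_frame("wrist")[:,:,::-1])
E
```

```text
t 3.0 p [ 0.5135 -0.2184  0.0263] F [0.57 0.59 0.19] gap 0.0181 j [-29.8  38.9 109.2  -0.   30.7 -21.1]
x [ 0.017 -0.01  -1.   ] y [ 0.15   0.989 -0.008] z [ 0.988 -0.15   0.019]
tool shift [ 0.018   0.0174 -0.009 ]
rotvec [0.45 1.08 0.43] body-final shift [ 0.0183  0.0172 -0.0088]
```

View pics/wrist2.png

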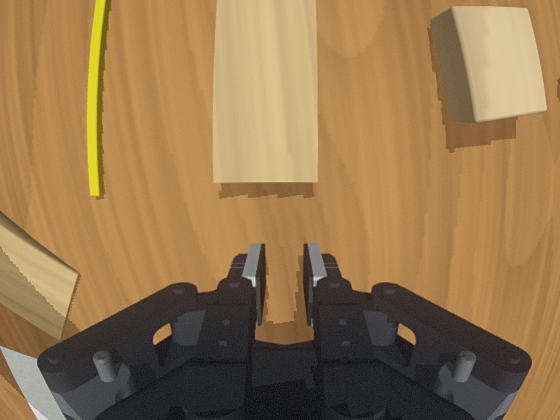

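The heel is centred on column 265 and the fingers on 285, so I need to shift about 7 mm along −z, straighten the tool and lower it.

Request:
jog_arm(rows=[0.006,0,-0.004,0.1,0.5,0.2,0.018,0.006,0,-0.004,0,0.5,0.2,0.018,0.006,0,0,0,0,0,0.018,0,0,0,0,0,0,0.018])

```text
clock: 3.38
ee_pos: [0.5088, -0.2173, 0.0142]
eef_rot: [-21.4, 89.4, -30.0]
contact_force: [0.6, 0.4, -1.1]
finger_gap: 0.0185
```

```bash
python3 - <<'E'
from h import *
st()
need([.5077,-.2,.008],-9.1)
E
```

```text
t 3.38 p [ 0.5088 -0.2173  0.0142] F [ 0.6   0.36 -1.07] gap 0.0185 j [-30.   40.  109.8   0.   29.7 -21.4]
x [ 0.009 -0.005 -1.   ] y [ 0.15   0.989 -0.004] z [ 0.989 -0.15   0.009]
tool shift [ 0.0061  0.017  -0.0038]
rotvec [0.5  0.53 0.2 ] body-final shift [ 0.0062  0.0169 -0.0039]
```

Request:
jog_arm(rows=[0.005,0,-0.004,0.3,0.4,0.15,0.018,0.003,0.005,-0.001,0.2,0.2,0.1,0.018,0,0.008,0,0,0,0,0.018,0,0.008,0,0,0,0,0.018,0,0,0,0,0,0,0.018])

```text
clock: 3.8
ee_pos: [0.5072, -0.1944, 0.0064]
eef_rot: [146.1, 89.9, 136.8]
contact_force: [-0.2, 0.2, -0.3]
finger_gap: 0.0179
```

```bash
python3 - <<'E'
from h import *
st()
need([.5095,-.185,.008],-9.1)
cv2.imwrite(f"pics/wrist3.png",bot.grab_frame("wrist")[:,:,::-1])
E
```

```text
t 3.8 p [ 0.5072 -0.1944  0.0064] F [-0.2   0.15 -0.29] gap 0.0179 j [-28.   40.5 111.    0.   28.6 -18.7]
x [-0.001  0.001 -1.   ] y [0.161 0.987 0.001] z [ 0.987 -0.161 -0.001]
tool shift [-0.0016  0.0097  0.0008]
rotvec [-0.15 -0.06 -0.04] body-final shift [-0.0016  0.0097  0.0008]
```

View pics/wrist3.png

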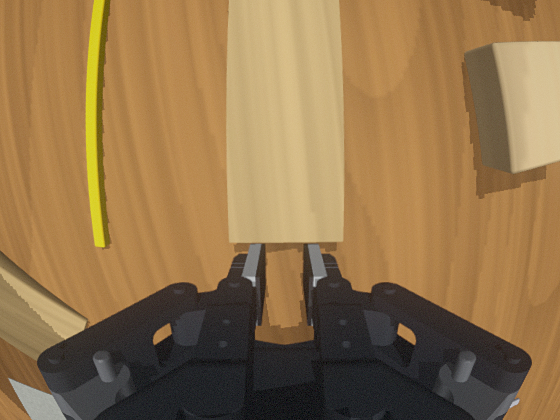

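The fingertips are just behind the heel and centred on it. I'll push now, steering slightly left.

Request:
jog_arm(rows=[0,0.006,-0.0003,0,0,0,0.018,0,0.006,-0.0003,0,0,0,0.018,0,0.006,-0.0003,0,0,0,0.018,0,0.006,-0.0003,0,0,0,0.018,0,0.006,-0.0003,0,0,0,0.018,0,0.006,-0.0003,0,0,0,0.018,0,0.006,-0.0003,0,0,0,0.018,0,0.006,-0.0003,0,0,0,0.018,0,0.006,-0.0003,0,0,0,0.018,0,0,0,0,0,0,0.018])

```text
clock: 4.68
ee_pos: [0.5142, -0.1349, 0.0069]
eef_rot: [71.9, 90.0, 62.8]
contact_force: [0.7, -0.3, 0.2]
finger_gap: 0.0179
```

```bash
python3 - <<'E'
from h import *
st()
for n in ["wrist","scene"]:cv2.imwrite(f"pics/{n}4.png",bot.grab_frame(n)[:,:,::-1])
a=cv2.imread("pics/scene4.png")[130:310,180:380];cv2.imwrite("pics/sc_z4.png",cv2.resize(a,(800,720)[:2],interpolation=cv2.INTER_CUBIC)[:600])
E
```

```text
t 4.68 p [ 0.5142 -0.1349  0.0069] F [ 0.65 -0.27  0.23] gap 0.0179 j [-21.8  39.9 112.7   0.   27.4 -12.7]
x [ 0.  0. -1.] y [0.159 0.987 0.   ] z [ 0.987 -0.159  0.   ]
```

View pics/wrist4.png

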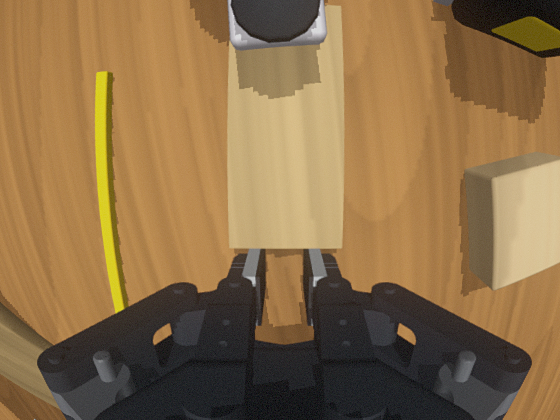

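View pics/sc_z4.png

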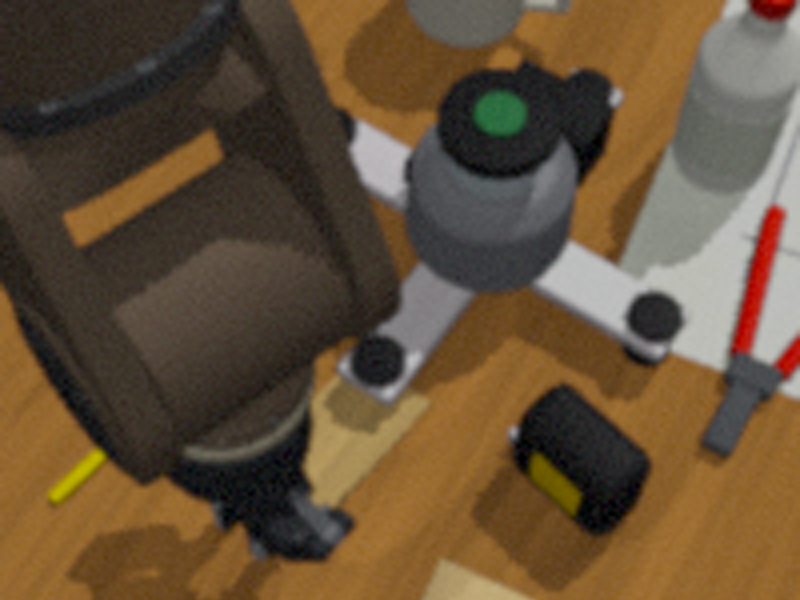

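The wedge is entering straight under the stud. The cap at wrist (276,5) is slightly left of the wedge axis, within tolerance.

```bash
python3 - <<'E'
from h import *
s,R=st()
H=(wz((229,247.5),.017)+wz((343,247.5),.017))/2
# arm end face bottom edge at 15mm past foot, z=.032
e=(wz((233,46),.032)+wz((326,41),.032))/2
d=R[:2,1];print("heel",H,"armend",e,"heel-foot along",(e-H)[:2]@d+.015,"lat(z)",(e-H)@R[:,2],"TCP-heel",(H-s["ee_pos"])[:2]@d)
E
```

```text
t 4.78 p [ 0.5143 -0.1357  0.0069] F [-0.32 -1.    0.25] gap 0.0181 j [-21.9  39.9 112.6   0.   27.4 -12.7]
x [ 0.  0. -1.] y [0.16  0.987 0.   ] z [ 0.987 -0.16   0.   ]
heel [ 0.51622444 -0.12517455  0.017     ] armend [ 0.52713201 -0.04160344  0.032     ] heel-foot along 0.09924054983840466 lat(z) -0.0025710642549356356 TCP-heel 0.010685721651634885
```

Request:
jog_arm(rows=[0,0.004,-0.0002,0,0,0,0.018,0,0.004,-0.0002,0,0,0,0.018,0,0.004,-0.0002,0,0,0,0.018,0,0.003,0,0,0,0,0.018,0,0.003,0,0,0,0,0.018,0,0.002,0,0,0,0,0.018])

```text
clock: 5.28
ee_pos: [0.5172, -0.1151, 0.0069]
eef_rot: [1.2, 90.0, -8.1]
contact_force: [-0.3, -0.6, 0.6]
finger_gap: 0.0179
```

Request:
jog_arm(rows=[0,0.0015,0,0,0,0,0.018,0,0.0015,0,0,0,0,0.018])

```text
clock: 5.45
ee_pos: [0.5177, -0.1116, 0.0069]
eef_rot: [-0.7, 90.0, -9.9]
contact_force: [-0.0, -0.2, -0.1]
finger_gap: 0.0178
```

Request:
jog_arm(rows=[0,0.001,0,0,0,0,0.018,0,0.001,0,0,0,0,0.018])

```text
clock: 5.62
ee_pos: [0.5181, -0.1094, 0.0069]
eef_rot: [-0.8, 90.0, -10.0]
contact_force: [-0.5, 0.4, 1.0]
finger_gap: 0.0183
```

Request:
jog_arm(rows=[0,0.001,0,0,0,0,0.018])

```text
clock: 5.7
ee_pos: [0.5183, -0.1083, 0.0069]
eef_rot: [-1.0, 90.0, -10.3]
contact_force: [-0.0, 0.3, 0.6]
finger_gap: 0.0176
```

Request:
jog_arm(rows=[0,0.001,0,0,0,0,0.018])

```text
clock: 5.78
ee_pos: [0.5185, -0.1073, 0.0069]
eef_rot: [-1.3, 90.0, -10.5]
contact_force: [-0.2, -1.0, -0.1]
finger_gap: 0.0177
```

Request:
jog_arm(rows=[0,0.0008,0,0,0,0,0.018])

```text
clock: 5.87
ee_pos: [0.5186, -0.1065, 0.0069]
eef_rot: [-3.3, 90.0, -12.5]
contact_force: [0.1, -1.6, 0.6]
finger_gap: 0.0183
```

Request:
jog_arm(rows=[0,0.0006,0,0,0,0,0.018])

```text
clock: 5.95
ee_pos: [0.5187, -0.1059, 0.0069]
eef_rot: [-7.0, 90.0, -16.3]
contact_force: [-0.0, -1.9, -0.0]
finger_gap: 0.0179
```

Request:
jog_arm(rows=[0,0.0006,0,0,0,0,0.018])

```text
clock: 6.03
ee_pos: [0.5188, -0.1054, 0.0069]
eef_rot: [-14.1, 89.9, -23.4]
contact_force: [-0.7, -3.1, -0.2]
finger_gap: 0.0181
```

Request:
jog_arm(rows=[0,0.0006,0,0,0,0,0.018])

```text
clock: 6.12
ee_pos: [0.519, -0.1049, 0.0069]
eef_rot: [-21.7, 89.9, -31.0]
contact_force: [-1.2, -4.2, -0.3]
finger_gap: 0.0184
```

Request:
jog_arm(rows=[0,0.0006,0,0,0,0,0.018])

```text
clock: 6.2
ee_pos: [0.5191, -0.1046, 0.0069]
eef_rot: [-29.0, 89.9, -38.2]
contact_force: [-1.2, -5.9, -1.3]
finger_gap: 0.0183
```

Request:
jog_arm(rows=[0,0.0006,0,0,0,0,0.018])

```text
clock: 6.28
ee_pos: [0.5192, -0.1043, 0.0069]
eef_rot: [-34.3, 89.9, -43.5]
contact_force: [-0.7, -6.1, -0.3]
finger_gap: 0.0182
```

Request:
jog_arm(rows=[0,0.0003,0,0,0,0,0.018,0,0.0003,0,0,0,0,0.018])

```text
clock: 6.45
ee_pos: [0.5193, -0.1042, 0.0069]
eef_rot: [-46.0, 89.9, -55.3]
contact_force: [-1.4, -5.7, 0.3]
finger_gap: 0.0182
```

```bash
python3 - <<'E'
from h import *
s,R=st()
for n in ["wrist","side"]:cv2.imwrite(f"pics/{n}5.png",bot.grab_frame(n)[:,:,::-1])
E
```

```text
t 6.45 p [ 0.5193 -0.1042  0.0069] F [-1.36 -5.7   0.3 ] gap 0.0182 j [-1.85e+01  3.98e+01  1.13e+02 -1.00e-01  2.71e+01 -9.10e+00]
x [ 0.001 -0.002 -1.   ] y [ 0.161  0.987 -0.001] z [ 0.987 -0.161  0.001]
```

View pics/wrist5.png

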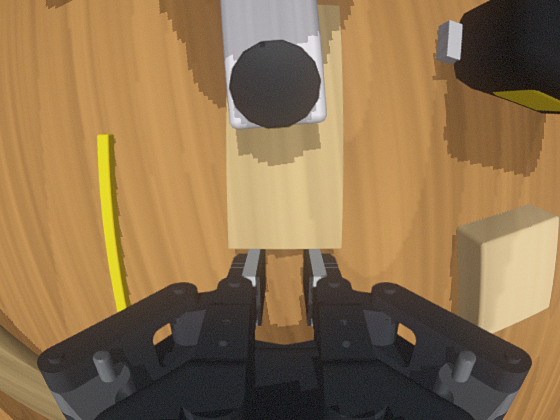

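The wedge is under the stud and straight, at about 6 N. I'll take it slightly further, to 7–8 N.

Request:
jog_arm(rows=[0,0.0008,0,0,0,0,0.018])

```text
clock: 6.63
ee_pos: [0.5194, -0.1038, 0.0069]
eef_rot: [-50.0, 89.9, -59.2]
contact_force: [-0.7, -8.6, 0.5]
finger_gap: 0.0181
```

Request:
jog_arm(rows=[0,0.0008,0,0,0,0,0.018])

```text
clock: 6.72
ee_pos: [0.5195, -0.1036, 0.007]
eef_rot: [-52.0, 89.8, -61.3]
contact_force: [-2.1, -8.5, -0.7]
finger_gap: 0.0181
```

Snug at about 8.6 N. I'll back straight off, then raise.

Request:
jog_arm(rows=[0,-0.002,0,0,0,0,0.018,0,-0.006,0,0,0,0,0.018,0,-0.012,0,0,0,0,0.018,0,-0.012,0,0,0,0,0.018,-0.01,0,0,0,0,0,0,-0.025,0,0,0,0,0,0,-0.03,0,0,0,0,0,0,-0.015,0,0,0,0,0,0,0,0,0,0,0,0,0])

```text
clock: 7.47
ee_pos: [0.5124, -0.1399, 0.0913]
eef_rot: [-162.7, 89.9, -172.1]
contact_force: [0.3, -0.3, -0.1]
finger_gap: -0.0001
```

```bash
python3 - <<'E'
from h import *
s,R=st()
for n in ["wrist","scene"]:cv2.imwrite(f"pics/{n}6.png",bot.grab_frame(n)[:,:,::-1])
E
```

```text
t 7.47 p [ 0.5124 -0.1399  0.0913] F [ 0.28 -0.33 -0.05] gap -0.0001 j [-2.240e+01  3.160e+01  1.103e+02 -1.000e-01  3.820e+01 -1.280e+01]
x [-0.002 -0.    -1.   ] y [ 0.165  0.986 -0.001] z [ 0.986 -0.165 -0.002]
```

View pics/wrist6.png

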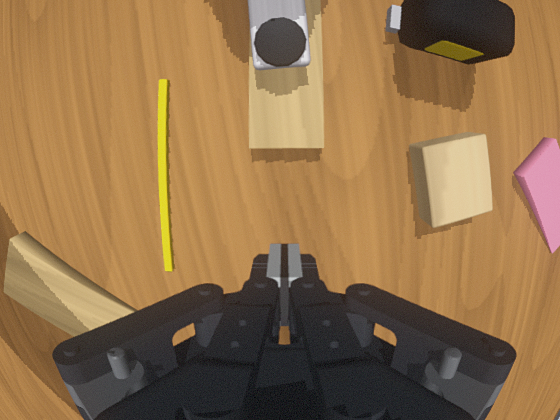

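```bash
python3 - <<'E'
from h import *
s,R=st()
P=wz((280,42),.038);print("cap",P)
T=bot.calibration("wrist")["world_to_cam"];o=-T[:3,:3].T@T[:3,3];print("cam in tool",R.T@(o-s["ee_pos"]))
need([P[0],P[1],.06],-9.1)
E
```

```text
t 7.57 p [ 0.5118 -0.1395  0.089 ] F [-0.09  0.48  0.42] gap -0.0 j [-2.240e+01  3.180e+01  1.104e+02 -1.000e-01  3.800e+01 -1.280e+01]
x [-0.004  0.001 -1.   ] y [ 0.164  0.986 -0.   ] z [ 0.986 -0.164 -0.004]
cap [ 0.52723754 -0.02662246  0.038     ]
cam in tool [-0.14373042  0.06577771 -0.0006493 ]
tool shift [ 0.0289  0.1139 -0.0032]
rotvec [-0.37 -0.23  0.01] body-final shift [ 0.029   0.1139 -0.0026]
```

Request:
jog_arm(rows=[0,0.03,-0.001,-0.2,-0.2,0,0,0,0.03,-0.001,0,0,0,0,0,0.03,-0.001,0,0,0,0,0.01,0.02,0,0,0,0,0,0.01,0,0,0,0,0,0,0,0,0,0,0,0,0])

```text
clock: 8.07
ee_pos: [0.5249, -0.0275, 0.0636]
eef_rot: [178.4, 89.6, 168.9]
contact_force: [0.1, -0.7, -0.8]
finger_gap: -0.0002
```

```bash
python3 - <<'E'
from h import *
s,R=st()
need([.5265,-.029,.042],-9.1)
for n in ["wrist","side"]:cv2.imwrite(f"pics/{n}7.png",bot.grab_frame(n)[:,:,::-1])
E
```

```text
t 8.07 p [ 0.5249 -0.0275  0.0636] F [ 0.07 -0.75 -0.82] gap -0.0002 j [-10.2  34.  111.9   0.   34.5  -0.7]
x [-0.006  0.001 -1.   ] y [0.165 0.986 0.   ] z [ 0.986 -0.165 -0.006]
tool shift [ 0.0216 -0.0012  0.0019]
rotvec [-0.39 -0.36 -0.01] body-final shift [ 0.0216 -0.0013  0.0018]
```

View pics/wrist7.png

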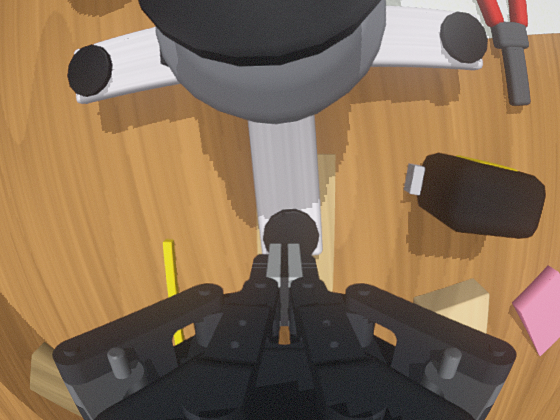

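View pics/side7.png

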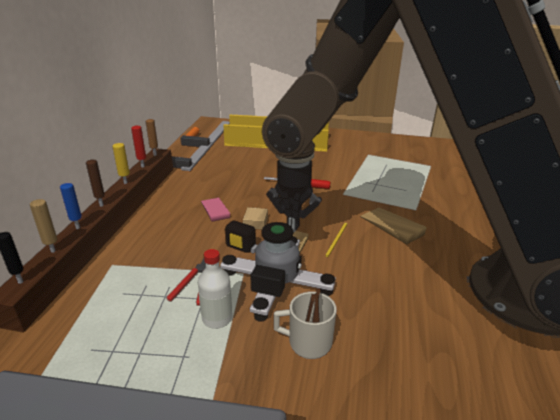

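The fingers are above the cap, which is at wrist (291,232), and nothing is in the way. I'll descend gently.

Request:
jog_arm(rows=[0.008,0,0.002,-0.2,-0.2,0,0,0.008,0,0,0,0,0,0,0.003,0,0,0,0,0,0,0,0,0,0,0,0,0])

```text
clock: 8.5
ee_pos: [0.5276, -0.032, 0.0442]
eef_rot: [177.6, 90.0, 168.0]
contact_force: [-0.3, 0.0, 0.5]
finger_gap: 0.0001
```

Request:
jog_arm(rows=[0.0015,0,0,0,0,0,0,0.001,0,0,0,0,0,0])

```text
clock: 8.67
ee_pos: [0.5275, -0.0328, 0.0413]
eef_rot: [179.0, 89.9, 169.4]
contact_force: [0.0, 0.4, 1.0]
finger_gap: -0.0001
```

Request:
jog_arm(rows=[0,0.004,0,0,0,0,0,0.0005,0.002,0,0,0,0,0,0.001,0,0,0,0,0,0])

```text
clock: 8.92
ee_pos: [0.5287, -0.0267, 0.04]
eef_rot: [179.2, 90.0, 169.6]
contact_force: [-0.2, -0.1, -0.1]
finger_gap: -0.0002
```

Request:
jog_arm(rows=[0.001,0,0,0,0,0,0,0.001,0,0,0,0,0,0])

```text
clock: 9.08
ee_pos: [0.5289, -0.0263, 0.0382]
eef_rot: [5.4, 90.0, -4.2]
contact_force: [-0.1, -0.2, 0.6]
finger_gap: -0.0003
```

Request:
jog_arm(rows=[0.0008,0,0,0,0,0,0])

```text
clock: 9.17
ee_pos: [0.529, -0.0263, 0.0378]
eef_rot: [-12.2, 90.0, -21.8]
contact_force: [-4.8, -1.6, 19.0]
finger_gap: 0.0001
```

Request:
jog_arm(rows=[0.0008,0,0,0,0,0,0])

```text
clock: 9.25
ee_pos: [0.529, -0.0264, 0.0378]
eef_rot: [-12.6, 89.9, -22.2]
contact_force: [-4.3, 0.5, 17.8]
finger_gap: -0.0002
```

Request:
jog_arm(rows=[0.0008,0,0,0,0,0,0])

```text
clock: 9.33
ee_pos: [0.529, -0.0263, 0.0379]
eef_rot: [-11.0, 89.9, -20.6]
contact_force: [-3.8, -0.3, 14.0]
finger_gap: -0.0002
```

Pressing steadily at 14–19 N with no sinking. I'll hold for another half second, then let go.

Request:
jog_arm(rows=[0.0006,0,0,0,0,0,0,0.0006,0,0,0,0,0,0,0.0006,0,0,0,0,0,0,0.0006,0,0,0,0,0,0])

```text
clock: 9.67
ee_pos: [0.529, -0.0263, 0.0381]
eef_rot: [-6.3, 89.8, -15.9]
contact_force: [-3.0, 0.4, 8.8]
finger_gap: -0.0001
```

Request:
jog_arm(rows=[-0.002,0,0,0,0,0,0,-0.006,0,0,0,0,0,0,-0.015,0,0,0,0,0,0,-0.02,-0.01,0,0,0,0,0,-0.02,-0.03,0,0,0,0,0,-0.02,-0.03,0,0,0,0,0,-0.02,-0.03,0,0,0,0,0,-0.01,-0.02,0,0,0,0,0,0,0,0,0,0,0,0])

```text
clock: 10.42
ee_pos: [0.5077, -0.148, 0.1581]
eef_rot: [-34.6, 89.8, -43.9]
contact_force: [0.9, 1.0, -0.2]
finger_gap: 0.0002
```

```bash
python3 - <<'E'
from h import *
s,R=st()
for n in ["wrist","scene","side"]:cv2.imwrite(f"pics/{n}8.png",bot.grab_frame(n)[:,:,::-1])
a=cv2.imread("pics/side0.png");b=cv2.imread("pics/side8.png")
cv2.imwrite("pics/cmp.png",cv2.resize(np.vstack([a[210:335,190:370],b[210:335,190:370]]),None,fx=2.4,fy=2.4,interpolation=cv2.INTER_CUBIC))
E
```

```text
t 10.42 p [ 0.5077 -0.148   0.1581] F [ 0.92  0.99 -0.16] gap 0.0002 j [-2.340e+01  2.560e+01  1.076e+02 -1.000e-01  4.670e+01 -1.400e+01]
x [ 0.002 -0.002 -1.   ] y [ 0.162  0.987 -0.002] z [ 0.987 -0.162  0.003]
```

View pics/wrist8.png

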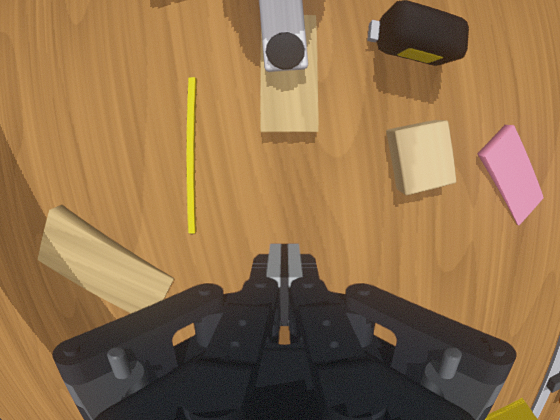

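View pics/cmp.png

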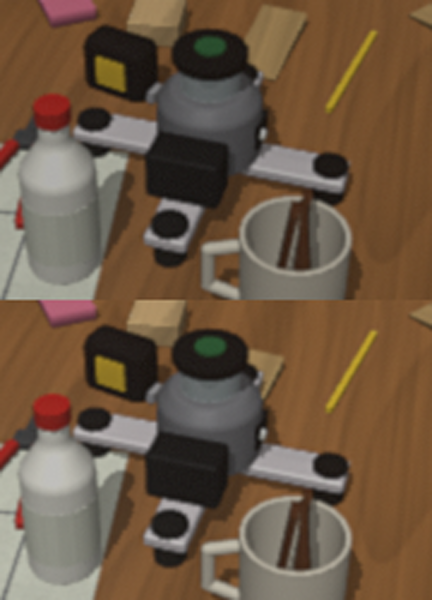

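```bash
python3 - <<'E'
from h import *
H=(wz((261,132),.017)+wz((317.5,132),.017))/2;c=wz((285,51),.038)
d=R=Rt()[:2,1];print(H,c,(c-H)[:2]@d,"expected heel",np.array([.5195,-.1036])+.0107*d)
a=cv2.imread("pics/side0.png")[:,:,2];b=cv2.imread("pics/side8.png")[:,:,2]
f=lambda i,r:np.float32(i[r[1]:r[3],r[0]:r[2]])
for n,r in dict(laser=(215,225,345,325),head=(258,222,300,250),capR=(310,268,340,290),capF=(245,290,280,318)).items():
    print(n,cv2.phaseCorrelate(f(a,r),f(b,r)))
E
```

```text
[ 0.51973613 -0.08972747  0.017     ] [ 0.52668617 -0.02345063  0.038     ] 0.06653509409471045 expected heel [ 0.52121172 -0.0930378 ]
laser ((0.4628407134492818, 0.009658158287500385), 0.9407140955041956)
head ((0.3349520560970447, -0.14058018876827738), 1.0378204087857847)
capR ((0.004209740825176667, -0.006558970628852023), 1.0175384680430095)
capF ((0.0028732470698429324, -0.012811537944500628), 1.0008717834949494)
```

```bash
python3 - <<'E'
from h import *
print(bot.sign_off())
E
```

```text
the job is handed in; nothing more can be done
None
```

I pushed the small wooden wedge under the bare stud, pressed the cap above it to check, and handed the job in at about 10.5 s of the 48 s allowed. `sign_off()` gave no verdict, and I couldn't measure directly the load the wedge carries.

- **Push:** I pushed the wedge's heel squarely with the fingertips. It slid freely until it met the stud, then the force climbed to about 8.6 N, inside the 5 to 9 N snug range.
- **Press:** I pressed the cap with closed fingertips at about 9 to 19 N for over 0.2 s. The fingertip height stayed within 0.3 mm, so the level did not rock. I then lifted clear and touched nothing.
- **Level:** The two level caps I compared in the side view did not shift. The head shifted about 0.3 px, which I put at about 0.3° of tilt against the 0.9° limit.
- **Other things:** By eye, none of the other objects in the last wrist and side pictures had moved. I did not measure them or view the last scene picture.
- **Disagreement:** The last wrist view put the stud about 66 mm from the wedge's heel, where 71 mm was expected. The heel also read about 3 mm further in than where the push stopped. My image measurements are only good to about 3 mm, so the wedge may sit a few millimetres deeper than nominal.

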